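Finish the carton layer and hold it squared for strapping

ROBOT

A 7-joint arm with a two-finger parallel gripper is mounted at the origin on the work surface. World frame = base frame: x ahead of the robot, y to its left, z up, the work surface at z = 0. Lengths are in m, angles in rad, forces in N, time in s.
With the tool pointing down it reaches from about 0.4 to 0.85 m from the base axis. Payload 10.4 kg.
Tool frame: the origin (TCP) lies at the very end of the fingers, on their centre line; the grasp point (between the pads) lies 19 mm behind it; z points along the fingers, y is the direction in which the jaws open and shut (so a half turn about z gives the same grasp; the last joint's range is limited). The gripper opens to 87 mm and grips with 3 to 60 N. Pads are 19 mm wide; open, the fingers measure 117 mm over their backs; the gripper's body (75 mm by 190 mm) begins 51 mm behind the grasp point.
Start: joints at [-1.368, 0.332, -0.065, 1.46, 0.022, 1.35, -0.088], TCP at [0.14, 0.609, 0.223] pointing down, gripper open.
Joint ranges: [-2.6, 2.6], [-0.5, 2.12], [-1.47, 1.34], [0.16, 2.42], [-1.27, 4.41], [0.06, 2.06], [-2.6, 2.6]. Speed limits (rad/s): [2.22, 2.22, 2.79, 2.79, 3.14, 3.14, 3.14].

INTERFACE

Orientations are given as a unit quaternion [x, y, z, w].
In Python, from bench import r, eyes, job gives the robot as it stands. The module is installed in compiled form; this text tells all that it offers.
- The arm moves only by the tool play_rows, never from a script. Its argument "motion" is a list of rows, each a list of 7 numbers: the shift along the tool's x, y, z as a fraction of full scale, then the turn, a rotation vector about the tool's x, y, z as a fraction of full scale, then the opening in per cent of the stroke, from 0 (shut) to 100 (fully open). A call has 1 to 5 rows; each row is the pose to reach, as a shift and turn from the pose commanded when the call began, along the tool's axes at that moment; what a row does not reach only later rows make up. Full scale, the value 1, is 0.2 m for a shift and 90 degrees for a turn. A row lasts 1/8 s, in which the tool goes at most 62.5 mm and 10.7 degrees, less where a joint would pass 70% of its speed; a pose out of reach is approached as far as the arm can. A call with a number of a shift or a turn outside -1 to 1 is refused whole. A call with a gripper value outside its range is refused whole. The fingers move at their own pace and stop on an object; "squeeze" is the grip in N (left out, the last holds). Time passes only in rows, so rows that repeat a pose let the fingers close. It gives the time, the measured TCP pose, the force and the opening at its end, in the units of the state.
- r.read_state(): the state, without advancing time (a new reading comes with each control period).
- eyes.camera(name): name is "scene" or "top"; returns a dict with "image" (400x640x3 uint8, red, green, blue), "mtx" (3x3 intrinsics, pixels), "R" (3x3) and "t" (3): a world point X has camera coordinates R X + t. Camera axes: x right, y down, z forward; pixel columns grow to the right and rows downward; lengths in m; the calibration is good to about 2 mm. A picture is of the moment at which its call begins. There is no depth.
- job.close_job(): hands the job in, once; it reports no verdict.
Trained networks look in a picture, given as the dict that the camera call returned (one of the last four; its "shot" number tells which), for a name from the list of things; names that differ only in an ending like _2 or _b are one class to them, and where a whole thing is asked for, a point or a joint stands for the part that bears it (a point fixed in the world has none). Each returns a list of dicts, best first, with "p" (0 to 1); they miss things now and then, are a little off and sometimes report something else, mostly with a low value. They report only what shows in the picture. A call takes as long as a camera call.
- eyes.regions_of(picture, label): "region" (400x640 bool, what is visible of it) and "xy" ([column, row] in pixels, amid what is visible of it).
- eyes.landmark_of(picture, label): "xy" ([column, row] in pixels: a listed point, or the origin of a listed thing).
The state is a dict: "time": time; "joint_positions": joint angles; "joint_vel": joint speeds; "joint_torque": joint torques, N m; "ee_pos": TCP position; "eef_rot": TCP orientation; "ft_force": force on the tool from outside, world axes, zero at the start; "torque": the same for the moment, N m; "width": finger opening in m.
Only numpy, scipy, OpenCV 4.12 (cv2) and the standard library are available. Lean on these libraries where they do the work, as an engineer would, in place of code of your own. Each camera call takes 0.05 s, during which the arm holds its last target. There are 200 camera calls.

TASK

Finish the layer on the strapping jig's slab: lay the two loose cartons flat beside the two already there, so that the four make a square pinwheel with each carton's end butting against its neighbour's side. Then push the jig's bar in so that its plate squares the whole layer up tight against the fence, and keep holding the bar there with the plate's pressure spring about half compressed (8 of its 16 mm, about 12 N on the cartons), never driving that spring solid; your program finishes while still holding, ready for the strap. Leave the other things on the bench where they are.

Things in the scene. Friction and masses are not known exactly. Their poses are not given: they have to be found in the camera images.
- jig: Strapping jig, fixed: bed plate 470 x 250 mm (180 wide under the pusher) with a slatted wooden slab 220 x 200 mm, top 30 mm above the bench; origin at bench height under the slab's centre, z up. A steel fence (210 mm long, 94 high) has its face at jig y = -93 mm; the pusher comes from +y. The squared pinwheel is 186 x 186 mm, centred on the origin, with a 54 mm square hole.
- place_near (a point): Where the underside centre of one loose carton belongs in the squared layer: on the slab at jig (-60, 33) mm, the carton's 120 mm along the jig's y. The axes are the jig's. It may be laid up to 40 mm out towards the pusher (+y), which closes gaps in y, but not gaps in x.
- place_far (a point): The same for the other loose carton: on the slab at jig (33, 60) mm, the carton's 120 mm along the jig's x. A 25 to 35 mm gap in y leaves room for a finger between it and the laid carton; a finger also fits in the middle hole.
- carton_1: First of two identical loose cartons lying on the bench, on the fence's side of the jig; either may go in either place. 120 x 66 x 60 mm high, plain cardboard, 0.11 to 0.23 kg, brown tape along the top. Origin: centre of the underside; x along the 120 mm, y along the 66 mm.
- carton_2: Second loose carton, same size, mass and axes as carton_1.
- laid_near: Carton already on the slab (a few mm loose), at the robot's side, 120 mm along the fence; squared, it is at jig (-33, -60) mm. 120 x 66 x 60 mm high, plain cardboard. Origin: centre of the underside; x along the 120 mm.
- laid_far: Carton already on the slab (a few mm loose), on the far side, its end to the fence; squared, it is at jig (60, -33) mm, 120 mm along jig y. 120 x 66 x 60 mm high, plain cardboard. Origin: centre of the underside; x along the 120 mm.
- bar (a point): Middle of the pusher's black push bar: round, 24 mm thick, level, along the jig's x, free for 98 mm between two 8 mm uprights, axis 150 mm above the bench, clear below down to 90 mm. At jig (0, 235) mm when the pusher is back. Grip it from above across its thickness, or push it. Axes as the jig's.
- pusher (a joint): Travel of the pusher's carriage (with the bar) from its sprung-back rest towards the fence, in m: 0 at rest, up to 0.110. Its weak return spring pushes back with 2 N at 0 and about 4 N at 0.08, and returns it if let go. With the layer tight and the plate's spring half compressed it reads about 0.083.
- face (a point): Centre of the push plate's rubber face, a plate 172 mm wide (along the jig's x), from 41 to 83 mm above the bench (its metal back to 85 mm). At jig (0, 168) mm, 62 mm up, when the pusher is back. The plate is carried on the carriage by a sprung spindle.
- plate (a joint): How far the plate is pressed back into the carriage against the pressure spring, in m: 0 free, 0.016 solid. Spring rate 1.2 N/mm with 2.4 N preload: 12 N at 0.008. It stays near 0 until the plate meets cartons; sliding all the loose cartons along the slab presses it only in part.
- tensioner: Bystander: steel strap tensioner with a black grip, about 200 x 35 mm, 65 mm high, lying to the right of the loose cartons. Origin: centre of its underside.
- tape_roll: Bystander: brown roll of tape lying flat, 100 mm across, 48 mm high, near the robot. Origin: centre of its underside.
- marker: Bystander: marker pen 130 mm long, 21 mm high, lying near the loose cartons. Origin: underside, middle.
- ball_valve: Bystander: brass ball valve with a flat steel lever, about 75 x 40 mm, 54 mm high, beyond the loose cartons. Origin: underside, middle.
- mug: Bystander: white mug, 80 mm across, 95 mm high, near the robot on its left. Origin: centre of its underside.
- knife: Bystander: closed grey carton knife, 150 x 24 mm, 19 mm high, near the robot. Origin: centre of its underside.

How it is judged:
By the outcome, as a careful person would: the job done as asked, in the order asked, and still so for the second after the job is handed in, while the arm keeps its last pose, push and grip.
It also fails if it takes over 61 s, if anything falls off the work surface, if the arm or the gripper's body presses on something with over 40 N, if the wrist force passes 120 N, or if a joint passes its speed limit or range.

## Working session

There is one attempt and no reset: what is moved stays moved. The work goes in short steps, Python scripts to look and compute and a tool call to move; the robot and the scene stay as the last step left them, time stands still between calls to the robot, and variables do not carry over. Pictures are saved under pics/ and viewed, about 8 in all and at most 12, crops included, and the job is handed in when it is done.

Besides the shell and the picture viewer there is one more tool, called after "Call:" as a command line: name --pt "numbers of a row" for each row, then --argument value for the rest. play_rows: Moves the arm, as the interface text tells. Shift numbers are shares of 0.2 m and turn numbers shares of 90 degrees, none past 1 either way. Its arguments: {"type":"object","properties":{"motion":{"type":"array","items":{"type":"array","items":{"type":"number"}}},"squeeze":{"type":"number"}},"required":["motion"]}

```bash
mkdir -p pics
cat > h.py <<'E'
import numpy as np, cv2
from bench import r, eyes, job
from scipy.spatial.transform import Rotation as Ro
def ray(c,px,z):
    d=np.linalg.inv(c["mtx"])@np.array([px[0],px[1],1.]); d=c["R"].T@d; o=-c["R"].T@c["t"]
    return o+d*(z-o[2])/d[2]
def proj(c,X):
    p=c["mtx"]@(c["R"]@np.array(X,float)+c["t"]); return p[:2]/p[2]
def save(c,n,crop=None,s=1):
    im=c["image"][:,:,::-1]
    if crop: im=im[crop[1]:crop[3],crop[0]:crop[2]]
    cv2.imwrite("pics/"+n,cv2.resize(im,None,fx=s,fy=s,interpolation=cv2.INTER_CUBIC))
E
python3 - <<'E'
from h import *
s=r.read_state(); print(s)
for n in("top","scene"):
    c=eyes.camera(n); save(c,n+"0.png"); print(n,-c["R"].T@c["t"])
    for l in["place_near","place_far","carton_1","laid_near","laid_far","bar","face","jig"]:
        for d in eyes.landmark_of(c,l)[:3]: 
            z={"place_near":.03,"place_far":.03,"laid_near":.03,"laid_far":.03,"bar":.15,"face":.062}.get(l,0)
            print(l,round(d["p"],2),np.round(d["xy"],1),ray(c,d["xy"],z).round(4))
E
```

```text
{'time': 0.0, 'joint_positions': array([-1.3675737 ,  0.3329053 , -0.06468606,  1.46095624,  0.02159776,
        1.34990123, -0.0885198 ]), 'joint_vel': array([-0.0002626 , -0.00095606, -0.00099152,  0.00011286,  0.00074487,
        0.00042212, -0.00018067]), 'joint_torque': array([ 2.77789804e-04, -6.23264909e+01,  2.50001944e-02, -3.89891911e+01,
       -6.13085506e-02,  3.98086687e-02,  1.48921290e-04]), 'ee_pos': array([0.1398676 , 0.60874157, 0.22172591]), 'eef_rot': array([ 1.12677560e-01,  9.93631332e-01, -7.35841816e-04, -4.78216686e-05]), 'ft_force': array([ 0.10092454, -0.06049359,  0.15473191]), 'torque': array([-0.03397575, -0.04508016,  0.03181481]), 'width': 0.08733658204517222}
top [ 0.40822823 -0.11569092  1.10275062]
place_near 0.6 [268.6 205.1] [0.5284 0.0292 0.03  ]
place_far 0.67 [259.8 174.7] [0.6193 0.0578 0.03  ]
carton_1 0.88 [410.2 206.5] [ 0.5322 -0.3976  0.    ]
carton_1 0.79 [359.2 222. ] [ 0.4833 -0.2419  0.    ]
laid_near 0.93 [294.1 199.4] [ 0.5462 -0.0457  0.03  ]
laid_far 0.78 [292.2 165.3] [ 0.649  -0.0382  0.03  ]
bar 0.75 [186.3 173.5] [0.5966 0.2322 0.15  ]
face 0.87 [220.4 181.9] [0.5906 0.1652 0.062 ]
face 0.37 [336.  271.4] [ 0.3394 -0.1692  0.062 ]
jig 0.94 [283.5 185.3] [ 0.5932 -0.0106  0.    ]
scene [1.08847765 0.39852668 1.06316442]
place_near 0.56 [353.7 278. ] [0.5384 0.0365 0.03  ]
place_far 0.62 [336.6 304.3] [0.6193 0.0513 0.03  ]
carton_1 0.74 [232.6 194.2] [ 0.5329 -0.3974  0.    ]
carton_1 0.67 [287.9 212.9] [ 0.4797 -0.2361  0.    ]
laid_near 0.76 [320.1 259.5] [ 0.5516 -0.058   0.03  ]
laid_far 0.92 [300.5 289.5] [ 0.6453 -0.0367  0.03  ]
laid_far 0.5 [185.7 174.7] [ 0.5861 -0.5266  0.03  ]
bar 0.58 [417.  320.4] [0.5959 0.2337 0.15  ]
face 0.69 [383.7 318.8] [0.5932 0.1614 0.062 ]
jig 0.78 [329.6 284.9] [ 0.5764 -0.0054  0.    ]
```

View pics/top0.png

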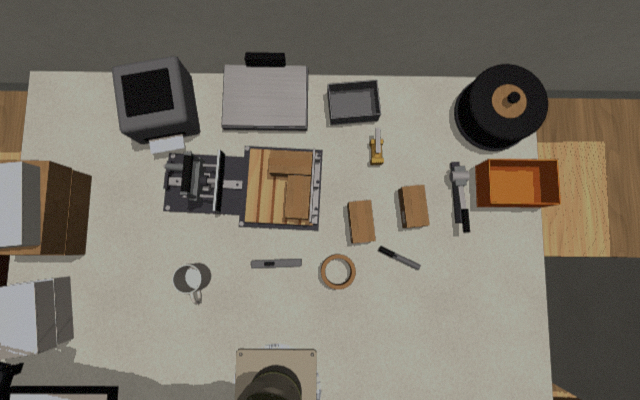

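View pics/scene0.png

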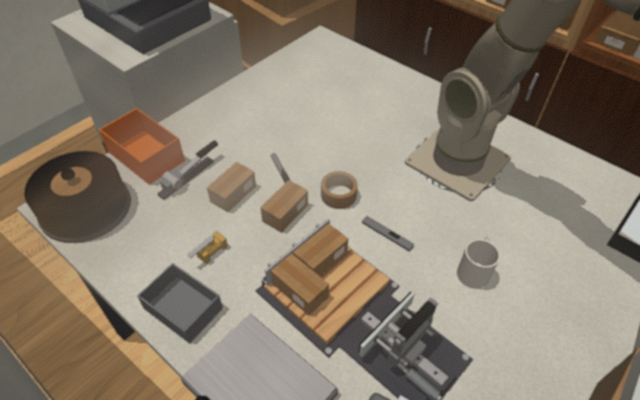

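The top view shows the jig at about (283,187), nearly axis-aligned with the fence on the right (about 318). The loose cartons are at (361,222) and (413,206). I'll refine the jig and carton poses with the region masks.

```bash
cat >> h.py <<'E'
def fitpose(obs,dims,z0,x0):
    """obs: list of (cam,mask). fit yaw,x,y of box by silhouette hull IoU"""
    from scipy.optimize import minimize
    L,W,H=dims
    P=np.array([[a*L/2,b*W/2,h] for a in(-1,1) for b in(-1,1) for h in(0,H)])
    S=4
    cams=[]
    for c,m in obs:
        m=m.astype(np.uint8); k=cv2.resize(m,None,fx=S,fy=S,interpolation=cv2.INTER_LINEAR); cams.append((c,k))
    def cost(v):
        t=0
        R=Ro.from_euler("z",v[2]).as_matrix()
        X=P@R.T+[v[0],v[1],z0]
        for c,k in cams:
            q=(c["mtx"]@(c["R"]@X.T+c["t"][:,None])).T; q=q[:,:2]/q[:,2:]
            h=cv2.convexHull(((q+.5)*S).astype(np.float32)).round().astype(np.int32)
            a=np.zeros_like(k); cv2.fillConvexPoly(a,h,1)
            t+=1-(a&k).sum()/(a|k).sum()
        return t/len(cams)
    best=None
    for s in(1,-1):
        sim=np.array(x0)+np.array([[0,0,0],[.01*s,0,0],[0,.01,0],[0,0,.1*s]])
        o=minimize(cost,x0,method="Nelder-Mead",options=dict(initial_simplex=sim,xatol=2e-4,fatol=1e-4))
        if best is None or o.fun<best.fun: best=o
    return best.x,best.fun
E
python3 - <<'E'
from h import *
ct=eyes.camera("top"); cs=eyes.camera("scene")
def near(c,l,X):
    ds=eyes.regions_of(c,l); p=proj(c,X)
    ds=[d for d in ds if np.hypot(*(np.array(d["xy"])-p))<25]
    return ds[0]["region"] if ds else None
for l,X,z,y0 in[("carton_1",[.532,-.3975],0,.1),("carton_1",[.4815,-.239],0,.1),("laid_near",[.549,-.055],.03,0.),("laid_far",[.646,-.037],.03,1.55)]:
    o=[(c,near(c,l,X+[z+.03])) for c in(ct,cs)]
    for oo in([a for a in o if a[1] is not None],[o[0]],[o[1]]):
      if oo and all(a[1] is not None for a in oo):
        print(l,len(oo),[np.round(fitpose(oo,(.12,.066,.06),z,[*X,y0]) [k],4) for k in(0,1)])
for n,c in(("t",ct),("s",cs)):
    for d in eyes.regions_of(c,"jig")[:1]:
        ys,xs=np.nonzero(d["region"]);print(n,d["p"],xs.min(),xs.max(),ys.min(),ys.max())
save(ct,"jigt.png",(155,130,335,245),4.4)
E
```

```text
carton_1 1 [array([ 0.5277, -0.3966,  0.1143]), np.float64(0.0504)]
carton_1 1 [array([ 0.5277, -0.3966,  0.1143]), np.float64(0.0504)]
carton_1 2 [array([ 0.4825, -0.2422,  0.0965]), np.float64(0.073)]
carton_1 1 [array([ 0.4816, -0.2414,  0.1005]), np.float64(0.0367)]
carton_1 1 [array([ 0.4844, -0.2453,  0.1791]), np.float64(0.0755)]
laid_near 2 [array([ 0.5467, -0.0586, -0.0366]), np.float64(0.1031)]
laid_near 1 [array([ 0.5463, -0.0576, -0.0456]), np.float64(0.0446)]
laid_near 1 [array([ 0.5436, -0.06  , -0.0462]), np.float64(0.1468)]
laid_far 2 [array([ 0.6475, -0.0368,  1.5333]), np.float64(0.0608)]
laid_far 1 [array([ 0.6475, -0.0355,  1.5597]), np.float64(0.0719)]
laid_far 1 [array([ 0.6476, -0.0374,  1.5172]), np.float64(0.0337)]
t 0.7 164 321 146 230
s 0.95 255 472 218 399
```

View pics/jigt.png

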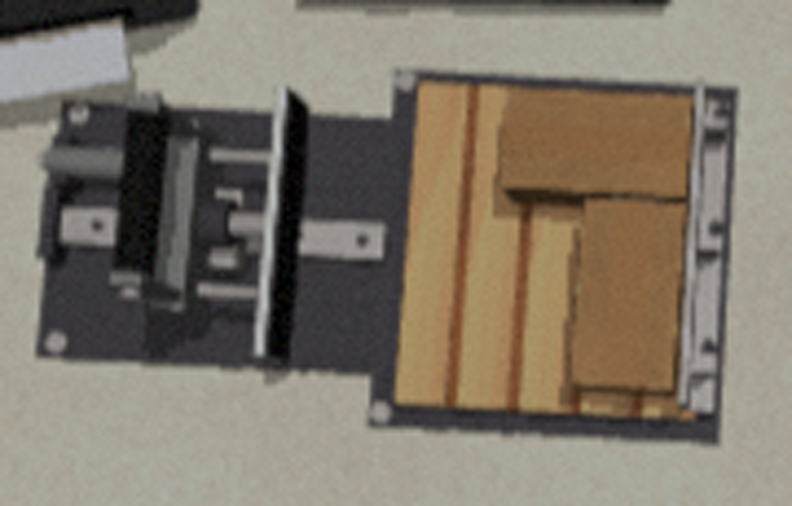

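The crop shows the slab's left edge running from (417,82) to (395,403), the fence top from (703,85) to (685,405), and the bed corners. I'll use these for the jig pose.

Run:
```python
from h import *
from scipy.optimize import least_squares
c=eyes.camera("top")
f=lambda u,v:((u+.5)/4.4-.5+155,(v+.5)/4.4-.5+130)
def s(n,p,z): X=ray(c,f(*p),z); print(n,X.round(4)); return X
A=s("slabTL",(417,82),.03);B=s("slabBL",(395,403),.03)
print(np.linalg.norm(A-B),np.degrees(np.arctan2(*(A-B)[[1,0]])), "mid",(A+B)/2)
C=s("fenceT",(697,85),.094);D=s("fenceB",(680,405),.094);print(np.linalg.norm(C-D),np.degrees(np.arctan2(*(C-D)[[1,0]])),(C+D)/2)
for p in[(395,68),(370,425),(738,88),(717,443),(62,102),(38,357)]: s("bed",p,.008)
E=s("plT",(284,88),.085);F=s("plB",(258,355),.085);print(np.linalg.norm(E-F),np.degrees(np.arctan2(*(E-F)[[1,0]])),(E+F)/2)
pts={"bar":([.5963,.2328],[0,.235]),"face":([.5925,.1635],[0,.168]),"pn":([.5334,.033],[-.06,.033]),"pf":([.6193,.0545],[.033,.06]),"A":(A[:2],[.11,.1]),"B":(B[:2],[-.11,.1])}
def res(v):
    R=Ro.from_euler("z",v[2]).as_matrix()[:2,:2]
    return np.concatenate([R@np.array(b)+v[:2]-a for a,b in pts.values()])
o=least_squares(res,[.59,0,0]);print(o.x.round(4),(res(o.x)*1e3).round(1))
```

```text
slabTL [0.6997 0.0913 0.03  ]
slabBL [0.4801 0.0989 0.03  ]
0.21969211078733766 -1.961034463141434 mid [0.58988117 0.09510287 0.03      ]
fenceT [ 0.6826 -0.1008  0.094 ]
fenceB [ 0.4764 -0.0926  0.094 ]
0.20634957961021236 -2.2599003475101576 [ 0.57951536 -0.09670096  0.094     ]
bed [0.7154 0.1112 0.008 ]
bed [0.4664 0.1197 0.008 ]
bed [ 0.7042 -0.1281  0.008 ]
bed [ 0.4566 -0.1162  0.008 ]
bed [0.6883 0.3409 0.008 ]
bed [0.5104 0.3469 0.008 ]
plT [0.6796 0.1664 0.085 ]
plB [0.506  0.1756 0.085 ]
0.1738948897611052 -3.017608315915065 [0.59281296 0.17101043 0.085     ]
[ 0.5874 -0.0038 -0.0343] [-0.8 -1.7  0.7  0.6 -4.8 -1.7  3.1  0.6  1.1  1.1  0.8  1.1]
```

```bash
cat >> h.py <<'E'
JO=np.array([.5857,-.0045]); JY=-.0375
def jw(x,y):
    return JO+Ro.from_euler("z",JY).as_matrix()[:2,:2]@np.array([x,y])
def wj(p): return Ro.from_euler("z",-JY).as_matrix()[:2,:2]@(np.array(p)[:2]-JO)
def go(targets):
    """targets: (x,y,z,angle of tool y in deg); print rows from measured pose, axes of the start pose"""
    s=r.read_state(); R0=Ro.from_quat(s["eef_rot"]); p=s["ee_pos"]
    print("t",round(s["time"],2),"p",p.round(4),"ang",np.degrees(np.arctan2(*R0.as_matrix()[[1,0],1])).round(2),"F",s["ft_force"].round(2),"w",round(s["width"],4),"jig",wj(p).round(4),"j",s["joint_positions"].round(2))
    for x,y,z,a in targets:
        a=np.radians(a); Y=np.array([np.cos(a),np.sin(a),0]);Z=np.array([0,0,-1.])
        R1=Ro.from_matrix(np.c_[np.cross(Y,Z),Y,Z])
        print(((R0.inv().apply([x-p[0],y-p[1],z-p[2]]))/.2).round(3),((R0.inv()*R1).as_rotvec()/(np.pi/2)).round(3))
        p=np.array([x,y,z]);R0=R1
E
python3 - <<'E'
from h import *
a=95.75
go([(.32,.609-.14,.224,a),(.44,.31,.224,a),(.48,.12,.224,a),(.48,-.07,.224,a),(.482,-.2415,.2,a),(.482,-.2415,.018,a)])
E
```

```text
t 1.55 p [0.1399 0.6092 0.2226] ang 77.06 F [-0.2   0.13  0.22] w 0.0871 jig [-0.4685  0.5965] j [-1.37  0.33 -0.06  1.46  0.02  1.35 -0.09]
[-1.035 -0.481 -0.007] [ 0.    -0.    -0.208]
[-0.517 -0.851  0.   ] [0. 0. 0.]
[-0.104 -0.965  0.   ] [0. 0. 0.]
[ 0.095 -0.945  0.   ] [0. 0. 0.]
[ 0.076 -0.854  0.12 ] [0. 0. 0.]
[0.   0.   0.91] [0. 0. 0.]
```

Call:
play_rows --pt "-0.3 -0.15 0 0 0 -0.1 100" --pt "-0.6 -0.3 0 0 0 -0.208 100" --pt "-0.85 -0.42 0 0 0 -0.208 100" --pt "-1 -0.48 -0.01 0 0 -0.208 100" --pt "-1 -0.48 -0.01 0 0 -0.208 100"

```text
time: 2.17
ee_pos: [0.3164, 0.4687, 0.225]
eef_rot: [-0.048, 0.999, 0.0, 0.001]
ft_force: [-0.1, 0.6, -0.5]
width: 0.0871
```

Call:
play_rows --pt "-0.15 -0.25 0 0 0 0 100" --pt "-0.3 -0.5 0 0 0 0 100" --pt "-0.45 -0.75 0 0 0 0 100" --pt "-0.54 -0.85 0 0 0 0 100"

```text
time: 2.68
ee_pos: [0.4393, 0.3104, 0.2249]
eef_rot: [-0.049, 0.999, 0.0, 0.0]
ft_force: [0.4, 1.1, -0.0]
width: 0.0867
```

Call:
play_rows --pt "-0.03 -0.25 0 0 0 0 100" --pt "-0.06 -0.5 0 0 0 0 100" --pt "-0.08 -0.75 0 0 0 0 100" --pt "-0.104 -0.965 0 0 0 0 100"

```text
time: 3.18
ee_pos: [0.478, 0.122, 0.2247]
eef_rot: [-0.051, 0.999, 0.0, 0.0]
ft_force: [0.4, -0.1, 0.4]
width: 0.0872
```

Call:
play_rows --pt "0.03 -0.25 0 0 0 0 100" --pt "0.05 -0.5 0 0 0 0 100" --pt "0.08 -0.75 0 0 0 0 100" --pt "0.095 -0.945 0 0 0 0 100"

```text
time: 3.68
ee_pos: [0.4782, -0.0683, 0.2248]
eef_rot: [-0.051, 0.999, 0.0, 0.0]
ft_force: [0.4, 0.8, -0.2]
width: 0.0868
```

Call:
play_rows --pt "0.02 -0.25 0 0 0 0 100" --pt "0.04 -0.5 0.05 0 0 0 100" --pt "0.06 -0.75 0.1 0 0 0 100" --pt "0.076 -0.854 0.12 0 0 0 100" --pt "0.076 -0.854 0.12 0 0 0 100"

```text
time: 4.3
ee_pos: [0.4801, -0.2393, 0.2001]
eef_rot: [-0.05, 0.999, -0.0, -0.0]
ft_force: [-0.4, 0.2, 0.2]
width: 0.0866
```

Run:
```python
from h import *
go([(.482,-.2415,.018,95.75)])
```

```text
t 4.3 p [ 0.4801 -0.2393  0.2001] ang 95.69 F [-0.39  0.21  0.15] w 0.0866 jig [-0.0967 -0.2386] j [-0.23  0.16  0.68  1.76 -0.11  1.26  2.15]
[-0.009 -0.011  0.911] [-0.    -0.001 -0.001]
```

Call:
play_rows --pt "-0.009 -0.011 0.3 0 0 0 100" --pt "-0.009 -0.011 0.6 0 0 0 100" --pt "-0.009 -0.011 0.8 0 0 0 100" --pt "-0.009 -0.011 0.91 0 0 0 100" --pt "-0.009 -0.011 0.91 0 0 0 100" --squeeze 20

```text
time: 4.92
ee_pos: [0.482, -0.2384, 0.0173]
eef_rot: [-0.052, 0.999, 0.001, -0.001]
ft_force: [0.9, -0.9, 0.5]
width: 0.0873
```

Call:
play_rows --pt "0 0 0 0 0 0 0" --pt "0 0 0 0 0 0 0" --pt "0 0 0 0 0 0 0" --pt "0 0 0 0 0 0 0" --squeeze 20

```text
time: 5.42
ee_pos: [0.483, -0.2409, 0.0195]
eef_rot: [-0.051, 0.999, -0.0, 0.001]
ft_force: [-1.3, 1.5, 6.7]
width: 0.0661
```

Call:
play_rows --pt "0 0 -0.2 0 0 0 0" --pt "0 0 -0.45 0 0 0 0" --pt "0 0 -0.7 0 0 0 0" --pt "0 0 -0.7 0 0 0 0"

```text
time: 5.92
ee_pos: [0.4841, -0.2417, 0.1621]
eef_rot: [-0.05, 0.999, -0.001, 0.003]
ft_force: [0.5, 0.3, -2.3]
width: 0.0659
```

Run:
```python
from h import *
p=jw(-.06,.033+.03); a=np.degrees(JY)
go([(.50,-.1,.17,45),(*p,.17,a),(*p,.0505,a)])
c=eyes.camera("top"); save(c,"g1.png",(250,120,450,270),3.5)
for d in eyes.regions_of(c,"carton_1")[:3]: print(d["p"],d["xy"],d["region"].sum(), cv2.minAreaRect(np.argwhere(d["region"])[:,::-1].astype(np.float32)))
```

```text
t 5.92 p [ 0.4841 -0.2417  0.1621] ang 95.76 F [ 0.54  0.31 -2.35] w 0.0659 jig [-0.0926 -0.2408] j [-0.23  0.21  0.69  1.8  -0.15  1.18  2.18]
[-0.15   0.697 -0.04 ] [0.001 0.004 0.564]
[0.469 0.668 0.   ] [0.    0.    0.524]
[0.    0.    0.597] [0. 0. 0.]
```

Call:
play_rows --pt "-0.03 0.14 -0.04 0 0 0.11 0" --pt "-0.06 0.28 -0.04 0 0 0.22 0" --pt "-0.09 0.42 -0.04 0 0 0.33 0" --pt "-0.12 0.56 -0.04 0 0 0.45 0" --pt "-0.15 0.697 -0.04 0 0 0.564 0"

```text
time: 6.65
ee_pos: [0.497, -0.0979, 0.1647]
eef_rot: [0.385, 0.923, -0.001, -0.001]
ft_force: [0.0, 0.6, -1.6]
width: 0.0655
```

Call:
play_rows --pt "0.1 0.13 0 0 0 0.11 0" --pt "0.2 0.26 0 0 0 0.22 0" --pt "0.3 0.4 0 0 0 0.33 0" --pt "0.4 0.54 0 0 0 0.45 0" --pt "0.469 0.668 0 0 0 0.524 0"

```text
time: 7.28
ee_pos: [0.5251, 0.0631, 0.1646]
eef_rot: [0.722, 0.692, -0.001, -0.001]
ft_force: [0.3, 0.1, -1.1]
width: 0.0659
```

Run:
```python
from h import *
p=jw(-.06,.033+.03); a=np.degrees(JY)
go([(*p,.17,a),(*p,.0505,a)])
c=eyes.camera("top"); save(c,"g1.png",(200,120,400,270),4)
for n in("laid_near","laid_far"):
  for d in eyes.regions_of(c,n)[:1]: 
    x,f=fitpose([(c,d["region"])],(.12,.066,.06),.03,[*jw(-.035,-.055),JY] if n=="laid_near" else [*jw(.062,-.03),JY+np.pi/2])
    print(n,wj(x).round(4),np.degrees(x[2]-JY),f)
```

```text
t 7.28 p [0.5251 0.0631 0.1646] ang -2.37 F [ 0.33  0.06 -1.14] w 0.0659 jig [-0.0631  0.0653] j [-0.77  0.18  0.63  1.82 -0.11  1.19 -0.15]
[-0.011  0.015 -0.027] [-0.002  0.001 -0.002]
[0.    0.    0.597] [0. 0. 0.]
laid_near [-0.0371 -0.055 ] -0.1301439025364988 0.043044255957532696
laid_far [ 0.062 -0.029] 93.11807396343467 0.09407834473840182
```

View pics/g1.png

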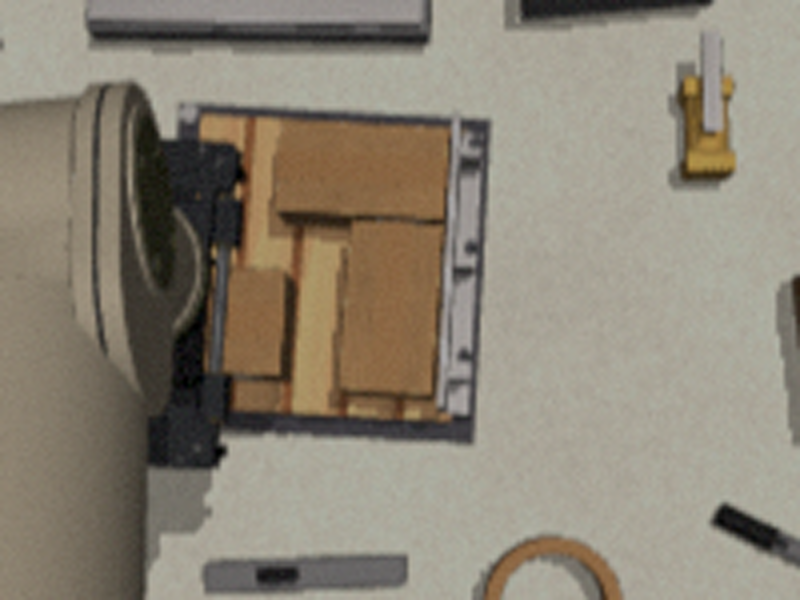

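Call:
play_rows --pt "-0.011 0.015 0.2 -0.002 0.001 -0.002 0" --pt "-0.011 0.015 0.38 -0.002 0.001 -0.002 0" --pt "-0.011 0.015 0.5 -0.002 0.001 -0.002 0" --pt "-0.011 0.015 0.54 -0.002 0.001 -0.002 0" --pt "-0.011 0.015 0.565 -0.002 0.001 -0.002 0"

```text
time: 8.05
ee_pos: [0.529, 0.0587, 0.0534]
eef_rot: [0.719, 0.695, 0.001, 0.001]
ft_force: [-0.2, 1.2, -0.5]
width: 0.0658
```

Run:
```python
from h import *
p=jw(-.06,.033+.03); a=np.degrees(JY)
go([(*p,.0505,a)])
```

```text
t 8.05 p [0.529  0.0587 0.0534] ang -1.97 F [-0.19  1.19 -0.5 ] w 0.0658 jig [-0.059   0.0611] j [-0.71  0.33  0.6   1.92 -0.23  0.96 -0.04]
[ 0.01  -0.005  0.014] [ 0.002 -0.001  0.002]
```

Call:
play_rows --pt "0 -0.005 0.017 0 0 0 0" --pt "0 -0.005 0.017 0 0 0 0"

```text
time: 8.3
ee_pos: [0.5283, 0.0595, 0.0505]
eef_rot: [0.719, 0.695, 0.002, 0.001]
ft_force: [0.6, 0.3, -1.5]
width: 0.0659
```

Call:
play_rows --pt "0 0 0 0 0 0 100" --pt "0 0 0 0 0 0 100" --pt "0 0 0 0 0 0 100"

```text
time: 8.68
ee_pos: [0.5283, 0.0595, 0.0504]
eef_rot: [0.719, 0.695, 0.002, 0.001]
ft_force: [-0.2, 0.4, 0.6]
width: 0.0844
```

Call:
play_rows --pt "0 0 -0.2 0 0 0 100" --pt "0 0 -0.5 0 0 0 100" --pt "0 0 -0.75 0 0 0 100" --pt "0 0 -0.75 0 0 0 100"

```text
time: 9.18
ee_pos: [0.5297, 0.0595, 0.204]
eef_rot: [0.719, 0.695, 0.005, 0.002]
ft_force: [0.3, 0.7, -0.9]
width: 0.087
```

Run:
```python
from h import *
a=96.5
go([(.525,-.12,.2,45),(.528,-.28,.2,a),(.528,-.3966,.2,a),(.528,-.3966,.0185,a)])
```

```text
t 9.18 p [0.5297 0.0595 0.204 ] ang -1.97 F [ 0.34  0.66 -0.89] w 0.087 jig [-0.0583  0.0619] j [-0.78  0.14  0.65  1.77 -0.09  1.25 -0.15]
[-0.898  0.007  0.016] [ 0.007 -0.    -0.522]
[-0.576 -0.555  0.   ] [ 0.     0.    -0.572]
[ 0.066 -0.579  0.   ] [0. 0. 0.]
[0.    0.    0.908] [0. 0. 0.]
```

Call:
play_rows --pt "-0.2 0 0.02 0 0 -0.11 100" --pt "-0.4 0 0.02 0 0 -0.22 100" --pt "-0.6 0 0.02 0 0 -0.33 100" --pt "-0.8 0 0.02 0 0 -0.44 100" --pt "-0.898 0.007 0.016 0.007 0 -0.522 100"

```text
time: 9.8
ee_pos: [0.5219, -0.1228, 0.1958]
eef_rot: [0.382, 0.924, -0.003, -0.003]
ft_force: [-0.9, 0.3, 0.2]
width: 0.0871
```

Call:
play_rows --pt "-0.13 -0.11 0 0 0 -0.11 100" --pt "-0.25 -0.22 0 0 0 -0.22 100" --pt "-0.37 -0.33 0 0 0 -0.33 100" --pt "-0.49 -0.44 0 0 0 -0.45 100" --pt "-0.576 -0.555 0 0 0 -0.572 100"

```text
time: 10.42
ee_pos: [0.5256, -0.2812, 0.1956]
eef_rot: [-0.057, 0.998, -0.001, -0.004]
ft_force: [-0.5, -0.1, -0.7]
width: 0.0871
```

Call:
play_rows --pt "0.02 -0.2 0 0 0 0 100" --pt "0.04 -0.4 0 0 0 0 100" --pt "0.066 -0.579 0 0 0 0 100" --pt "0.066 -0.579 0 0 0 0 100" --pt "0.066 -0.579 0 0 0 0 100"

```text
time: 11.05
ee_pos: [0.5253, -0.3961, 0.1962]
eef_rot: [-0.054, 0.999, -0.0, -0.004]
ft_force: [0.1, 0.6, -0.1]
width: 0.087
```

Run:
```python
from h import *
cs=eyes.camera("scene"); ct=eyes.camera("top")
for c in(cs,ct):
  for d in eyes.regions_of(c,"carton_1")[:3]: 
    w=ray(c,d["xy"],.05); print(round(d["p"],2),w.round(3))
    if abs(w[1]+.397)<.04: print(fitpose([(c,d["region"])],(.12,.066,.06),0,[.528,-.3966,.11]))
go([(.528,-.3966,.0185,96.5)])
```

```text
0.9 [ 0.538 -0.387  0.05 ]
(array([ 0.52932759, -0.39994768,  0.12012353]), np.float64(0.049683091392353274))
0.66 [0.523 0.054 0.05 ]
0.59 [0.392 0.018 0.05 ]
0.94 [0.532 0.064 0.05 ]
0.8 [ 0.525 -0.358  0.05 ]
(array([ 0.5224092 , -0.39734494,  0.10093166]), np.float64(0.8676802406790588))
0.62 [0.583 0.146 0.05 ]
t 11.25 p [ 0.5259 -0.3955  0.1972] ang 96.31 F [-0.11  0.61 -1.32] w 0.0874 jig [-0.0451 -0.393 ] j [ 0.09  0.48  0.68  1.43 -0.3   1.34  2.46]
[-0.016 -0.006  0.893] [-0.001 -0.004 -0.002]
```

Call:
play_rows --pt "-0.016 -0.008 0.3 0 -0.004 0 100" --pt "-0.016 -0.008 0.6 0 -0.004 0 100" --pt "-0.016 -0.008 0.8 0 -0.004 0 100" --pt "-0.016 -0.008 0.893 0 -0.004 0 100" --pt "-0.016 -0.008 0.893 0 -0.004 0 100" --squeeze 20

```text
time: 11.88
ee_pos: [0.5275, -0.398, 0.0184]
eef_rot: [-0.054, 0.999, -0.001, -0.001]
ft_force: [0.6, 0.3, 0.4]
width: 0.0872
```

Call:
play_rows --pt "0 0 0 0 0 0 0" --pt "0 0 0 0 0 0 0" --pt "0 0 0 0 0 0 0" --pt "0 0 0 0 0 0 0" --squeeze 20

```text
time: 12.38
ee_pos: [0.5281, -0.3985, 0.0198]
eef_rot: [-0.054, 0.999, -0.001, 0.0]
ft_force: [-0.2, 0.9, 7.3]
width: 0.066
```

Call:
play_rows --pt "0 0 -0.2 0 0 0 0" --pt "0 0 -0.45 0 0 0 0" --pt "0 0 -0.75 0 0 0 0" --pt "0 0 -0.75 0 0 0 0"

```text
time: 12.88
ee_pos: [0.5292, -0.4002, 0.1741]
eef_rot: [-0.054, 0.999, -0.003, 0.003]
ft_force: [0.5, -0.6, -3.1]
width: 0.0658
```

Run:
```python
from h import *
p=jw(.036,.09); a=np.degrees(JY)+90
go([(.56,-.23,.17,a),(.59,-.06,.17,a),(*p,.17,a),(*p,.0505,a)])
```

```text
t 12.88 p [ 0.5292 -0.4002  0.1741] ang 96.19 F [ 0.5  -0.6  -3.09] w 0.0658 jig [-0.0416 -0.3976] j [ 0.11  0.5   0.66  1.45 -0.31  1.29  2.47]
[-0.245  0.83   0.016] [-0.004  0.004  0.093]
[-0.118  0.855  0.   ] [0. 0. 0.]
[-0.148  0.726  0.   ] [0. 0. 0.]
[0.    0.    0.598] [0. 0. 0.]
```

Call:
play_rows --pt "-0.05 0.2 0 0 0 0.04 0" --pt "-0.1 0.4 0 0 0 0.093 0" --pt "-0.18 0.62 0 0 0 0.093 0" --pt "-0.245 0.83 0 -0.004 0.004 0.093 0"

```text
time: 13.38
ee_pos: [0.5581, -0.2258, 0.1673]
eef_rot: [0.019, 1.0, 0.002, -0.004]
ft_force: [-0.0, 0.3, -2.2]
width: 0.0658
```

Call:
play_rows --pt "-0.03 0.2 0 0 0 0 0" --pt "-0.06 0.42 0 0 0 0 0" --pt "-0.09 0.64 0 0 0 0 0" --pt "-0.118 0.855 0 0 0 0 0"

```text
time: 13.88
ee_pos: [0.5879, -0.0562, 0.1679]
eef_rot: [0.019, 1.0, 0.002, -0.004]
ft_force: [-0.2, 0.5, -2.3]
width: 0.0659
```

Call:
play_rows --pt "-0.04 0.2 0 0 0 0 0" --pt "-0.08 0.4 0 0 0 0 0" --pt "-0.12 0.6 0 0 0 0 0" --pt "-0.163 0.726 0 0 0 0 0" --pt "-0.163 0.726 0 0 0 0 0"

```text
time: 14.5
ee_pos: [0.6265, 0.0882, 0.1682]
eef_rot: [0.017, 1.0, 0.002, -0.004]
ft_force: [0.2, -0.5, -1.4]
width: 0.0657
```

Run:
```python
from h import *
p=jw(.039,.09); a=np.degrees(JY)+90
go([(*p,.0505,a)])
c=eyes.camera("scene"); save(c,"g2.png",(200,190,480,390),2.8)
```

```text
t 14.5 p [0.6265 0.0882 0.1682] ang 88.02 F [ 0.19 -0.48 -1.43] w 0.0657 jig [0.0373 0.0942] j [-0.61  0.42  0.53  1.53 -0.22  1.26  1.49]
[-0.013 -0.023  0.588] [ 0.003 -0.005  0.002]
```

View pics/g2.png

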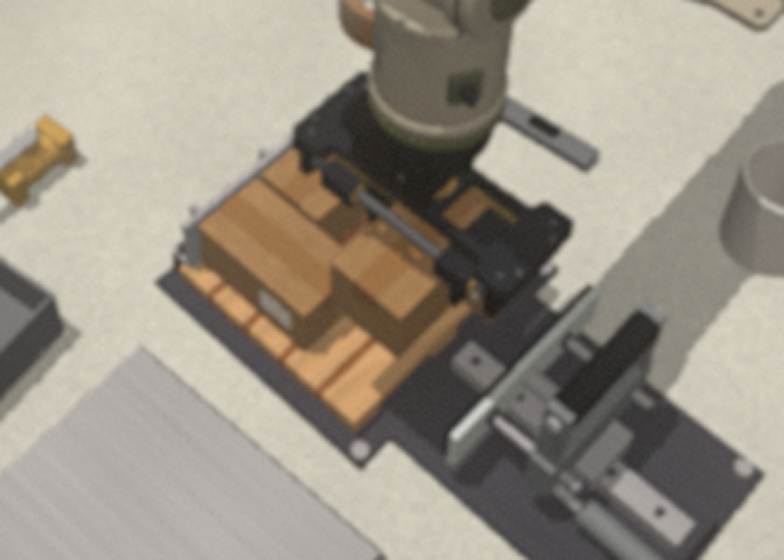

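The carton hangs level above its place with its near end clear of place_near, and the pusher is back. I'll lower it at jig y of about 96 mm so the inner finger clears laid_far.

Call:
play_rows --pt "-0.01 0.01 0.2 0.003 -0.005 0.002 0" --pt "-0.01 0.01 0.4 0.003 -0.005 0.002 0" --pt "-0.01 0.01 0.5 0.003 -0.005 0.002 0" --pt "-0.01 0.01 0.56 0.003 -0.005 0.002 0" --pt "-0.01 0.01 0.57 0.003 -0.005 0.002 0"

```text
time: 15.18
ee_pos: [0.628, 0.0879, 0.0554]
eef_rot: [0.021, 1.0, -0.0, 0.0]
ft_force: [-0.3, 0.8, -1.9]
width: 0.066
```

Run:
```python
from h import *
p=jw(.033,.096); a=np.degrees(JY)+90
go([(*p,.0502,a)])
c=eyes.camera("scene"); save(c,"g3.png",(250,220,430,350),4)
```

```text
t 15.18 p [0.628  0.0879 0.0554] ang 87.62 F [-0.26  0.78 -1.87] w 0.066 jig [0.0388 0.0939] j [-0.59  0.53  0.5   1.64 -0.28  1.05  1.52]
[0.029 0.01  0.026] [-0.001  0.001 -0.003]
```

View pics/g3.png

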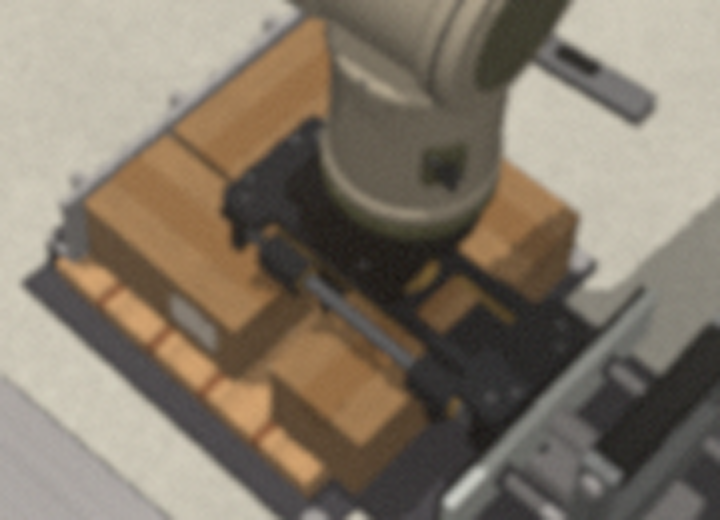

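Call:
play_rows --pt "0 0.01 0.015 0 0 0 0" --pt "0 0.01 0.023 0 0 -0.003 0" --pt "0.01 0.01 0.023 0 0 -0.003 0" --pt "0.02 0.01 0.023 0 0 -0.003 0" --pt "0.028 0.01 0.023 0 0 -0.003 0"

```text
time: 15.85
ee_pos: [0.6221, 0.0906, 0.0508]
eef_rot: [0.018, 1.0, -0.0, 0.0]
ft_force: [-0.4, 0.0, -2.4]
width: 0.066
```

Call:
play_rows --pt "0.003 0 0 0 0 0 0" --pt "0.006 0 0 0 0 0 0" --pt "0.009 0 0 0 0 0 0" --pt "0.009 0 0 0 0 0 0"

```text
time: 16.35
ee_pos: [0.6204, 0.0907, 0.0507]
eef_rot: [0.018, 1.0, -0.0, 0.0]
ft_force: [-0.3, -0.3, -2.0]
width: 0.0661
```

Run:
```python
from h import *
go([])
```

```text
t 16.35 p [0.6204 0.0907 0.0507] ang 87.93 F [-0.35 -0.33 -1.96] w 0.0661 jig [0.0311 0.0965] j [-0.6   0.52  0.5   1.66 -0.28  1.03  1.52]
```

Call:
play_rows --pt "0 0 0.004 0 0 0 0" --pt "0 0 0.004 0 0 0 85" --pt "0 0 0.004 0 0 0 85" --pt "0 0 0.004 0 0 0 85"

```text
time: 16.85
ee_pos: [0.6205, 0.0907, 0.05]
eef_rot: [0.018, 1.0, -0.0, 0.0]
ft_force: [0.5, -0.2, 0.1]
width: 0.0735
```

Call:
play_rows --pt "0 0 -0.2 0 0 0 85" --pt "0 0 -0.45 0 0 0 85" --pt "0 0 -0.7 0 0 0 85" --pt "0 0 -0.9 0 0 0 85" --pt "0 0 -0.9 0 0 0 85"

```text
time: 17.48
ee_pos: [0.6219, 0.0908, 0.2335]
eef_rot: [0.018, 1.0, 0.001, 0.003]
ft_force: [-0.5, 0.0, 0.2]
width: 0.0739
```

Run:
```python
from h import *
a=np.degrees(JY)+90
p=jw(-.18,-.06); go([(*jw(-.06,0),.22,a),(*p,.22,a),(*p,.06,a)])
```

```text
t 17.48 p [0.6219 0.0908 0.2335] ang 87.92 F [-0.51  0.04  0.23] w 0.0739 jig [0.0326 0.0966] j [-0.64  0.36  0.55  1.47 -0.19  1.36  1.46]
[ 0.464 -0.482  0.064] [0.001 0.004 0.001]
[ 0.6 -0.3  0. ] [0. 0. 0.]
[0.  0.  0.8] [0. 0. 0.]
```

Call:
play_rows --pt "0.12 -0.12 0.03 0 0 0 0" --pt "0.24 -0.24 0.06 0 0 0 0" --pt "0.36 -0.36 0.064 0 0.004 0 0" --pt "0.464 -0.482 0.064 0 0.004 0 0"

```text
time: 17.98
ee_pos: [0.5227, -0.0029, 0.2159]
eef_rot: [0.018, 1.0, -0.0, -0.004]
ft_force: [-0.5, -0.9, 1.1]
width: 0.0418
```

Call:
play_rows --pt "0.15 -0.08 0 0 0 0 0" --pt "0.3 -0.15 0 0 0 0 0" --pt "0.45 -0.22 0 0 0 0 0" --pt "0.6 -0.3 0 0 0 0 0" --pt "0.6 -0.3 0 0 0 0 0"

```text
time: 18.6
ee_pos: [0.4003, -0.0585, 0.2171]
eef_rot: [0.019, 1.0, 0.0, -0.003]
ft_force: [0.6, 0.5, 0.3]
width: 0.0006
```

```bash
cat >> h.py <<'E'
def look(name,crop=None,s=3):
    cs=eyes.camera("scene"); ct=eyes.camera("top")
    cam={"s":cs,"t":ct}
    for l,jx,jy,yaw in[("laid_near",-.034,-.056,0),("laid_far",.061,-.031,90),("carton_1",-.06,.063,90),("carton_1",.033,.09,0)]:
        X=np.r_[jw(jx,jy),.07]
        for k,c in cam.items():
            ds=[d for lab in("carton_1","laid_near","laid_far") for d in eyes.regions_of(c,lab) if np.hypot(*(np.array(d["xy"])-proj(c,X)))<17]
            ds.sort(key=lambda d:-d["p"])
            for d in ds[:1]:
                x,f=fitpose([(c,d["region"])],(.12,.066,.06),.03,[*X[:2],JY+np.radians(yaw)])
                print(l,k,(wj(x)*1e3).round(1),np.degrees(x[2]-JY).round(1),"f",round(f,3))
    if name: save(ct,name,crop,s)
    return cam
E
python3 - <<'E'
from h import *
look("p1.png",(205,130,335,240),6); go([])
E
```

```text
laid_near t [-36.4 -53.2] -2.9 f 0.159
laid_far s [ 64.  -31.2] 89.9 f 0.05
laid_far t [ 61.2 -27.8] 91.0 f 0.094
carton_1 s [-60.5  58.3] 90.4 f 0.191
carton_1 t [-62.4  60.5] 90.7 f 0.035
carton_1 s [34.2 94.8] -0.4 f 0.032
carton_1 t [30.6 95.9] 0.4 f 0.088
t 19.9 p [ 0.402  -0.0578  0.2177] ang 87.93 F [0.03 0.46 0.08] w 0.0002 jig [-0.1816 -0.0601] j [-0.62 -0.23  0.57  2.02  0.13  1.32  1.44]
```

View pics/p1.png

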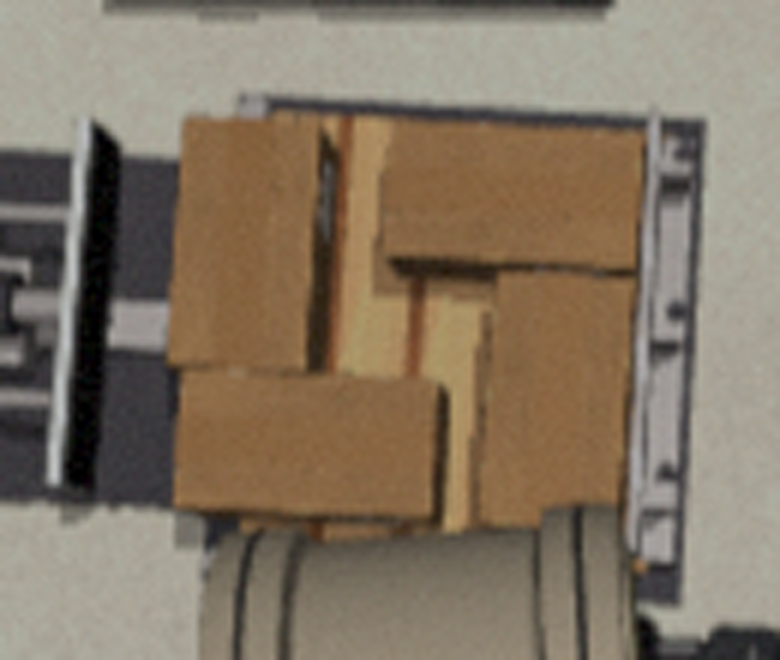

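The top view shows all four cartons in a pinwheel. The place_near/place_far joint looks closed (row 370), and a dark slit remains between laid_far and laid_near (row 266). Next I'll push laid_near towards +x from the robot side.

Call:
play_rows --pt "0 0 0.25 0 0 0 0" --pt "0 0 0.5 0 0.003 0 0" --pt "0 0 0.75 0 0.003 0 0" --pt "0 0 0.81 0 0.003 0 0" --pt "0 0 0.81 0 0.003 0 0"

```text
time: 20.52
ee_pos: [0.4012, -0.058, 0.0562]
eef_rot: [0.018, 1.0, -0.001, -0.005]
ft_force: [-1.0, -1.3, 0.3]
width: 0.0007
```

Call:
play_rows --pt "-0.1 0 0 0 0 0 0" --pt "-0.2 0 0 0 0 0 0" --pt "-0.3 0 0 0 0 0 0" --pt "-0.34 0 0 0 0 0 0" --pt "-0.34 0 0 0 0 0 0"

```text
time: 21.15
ee_pos: [0.4696, -0.0603, 0.0559]
eef_rot: [0.018, 1.0, -0.0, -0.005]
ft_force: [-0.6, 0.3, 0.3]
width: 0.0001
```

Run:
```python
from h import *
go([(*jw(-.1015,-.06),.055,np.degrees(JY)+90)])
```

```text
t 21.15 p [ 0.4696 -0.0603  0.0559] ang 87.93 F [-0.55  0.29  0.29] w 0.0001 jig [-0.1139 -0.0601] j [-0.59  0.2   0.68  2.06 -0.16  0.94  1.71]
[-0.062  0.001  0.004] [-0.    -0.006  0.001]
```

Call:
play_rows --pt "-0.02 0 0 0 -0.005 0 0" --pt "-0.03 0 0 0 -0.005 0 0" --pt "-0.04 0 0 0 -0.005 0 0" --pt "-0.045 0 0 0 -0.005 0 0"

```text
time: 21.65
ee_pos: [0.4778, -0.0606, 0.0549]
eef_rot: [0.018, 1.0, -0.0, -0.001]
ft_force: [-2.7, -0.2, 2.1]
width: 0.0005
```

Call:
play_rows --pt "-0.005 0 0 0 0 0 0" --pt "-0.01 0 0 0 0 0 0" --pt "-0.015 0 0 0 0 0 0"

```text
time: 22.02
ee_pos: [0.481, -0.0608, 0.0549]
eef_rot: [0.018, 1.0, -0.0, -0.001]
ft_force: [-0.7, 0.1, -0.2]
width: 0.0004
```

Run:
```python
from h import *
go([])
look("p2.png",(205,130,335,240),6)
```

```text
t 22.02 p [ 0.481  -0.0608  0.0549] ang 87.93 F [-0.7   0.11 -0.17] w 0.0004 jig [-0.1025 -0.0602] j [-0.58  0.23  0.67  2.04 -0.18  0.94  1.72]
laid_near s [-34.7 -56.5] 0.7 f 0.182
laid_near t [-21.5 -59.4] 6.3 f 0.764
laid_far s [ 64.9 -29.6] 89.9 f 0.035
laid_far t [ 63.1 -29. ] 92.2 f 0.109
carton_1 s [-59.3  59.7] 91.2 f 0.204
carton_1 t [-61.7  64.4] 90.4 f 0.494
carton_1 s [34.3 95.1] 0.6 f 0.027
carton_1 t [33.1 95.7] 0.8 f 0.126
```

View pics/p2.png

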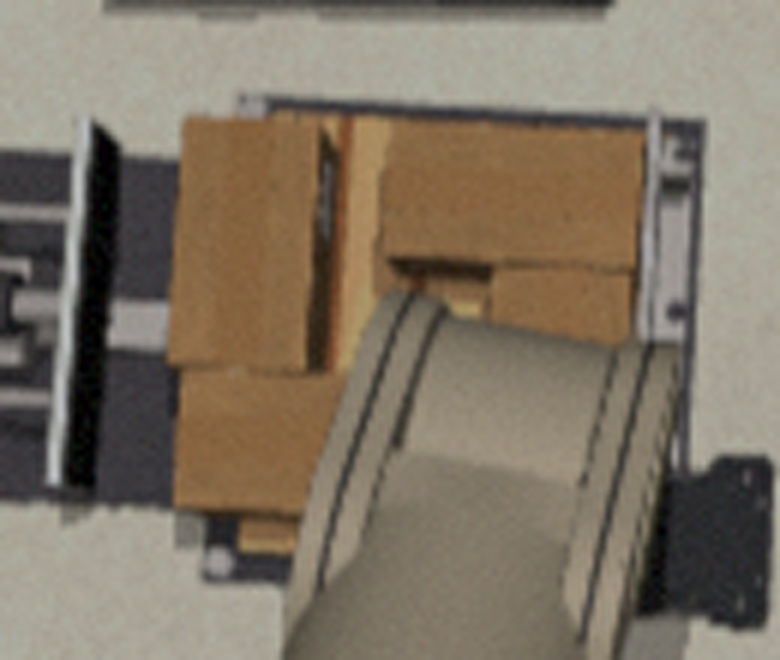

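Call:
play_rows --pt "-0.005 0 0 0 0 0 0" --pt "-0.005 0 0 0 0 0 0"

```text
time: 23.58
ee_pos: [0.4818, -0.0608, 0.0549]
eef_rot: [0.018, 1.0, -0.0, -0.002]
ft_force: [-2.3, -0.7, 1.8]
width: 0.0001
```

Call:
play_rows --pt "-0.005 0 0 0 0 0 0" --pt "-0.005 0 0 0 0 0 0"

```text
time: 23.82
ee_pos: [0.4828, -0.0609, 0.0548]
eef_rot: [0.018, 1.0, -0.0, -0.002]
ft_force: [-3.7, -0.9, 2.6]
width: 0.0002
```

Run:
```python
from h import *
go([]); c=eyes.camera("top"); im=c["image"]
# vertical profile across both joints (gray), x positions on laid joint & place joint
g=cv2.cvtColor(im,cv2.COLOR_RGB2GRAY).astype(int)
for jx,jy in((.027,-.068),(.027,-.045),(-.027,.075),(-.027,.105)):
    u,v=proj(c,[*jw(jx,jy),.09]); print(round(u,1),round(v,1),g[int(v)-6:int(v)+7,int(round(u))-1:int(round(u))+2].mean(1).round())
```

```text
t 23.82 p [ 0.4828 -0.0609  0.0548] ang 87.92 F [-3.74 -0.89  2.6 ] w 0.0002 jig [-0.1007 -0.0602] j [-0.57  0.23  0.67  2.03 -0.18  0.94  1.73]
303.0 174.3 [114. 114. 111. 116. 113. 101. 101. 111. 109. 108. 109. 111. 110.]
294.9 173.9 [106. 109. 110. 112. 109. 111. 107. 100. 108. 108. 109. 107. 110.]
250.9 190.8 [107. 109. 107. 109. 107. 109. 110.  98.  96. 107. 108. 109. 108.]
240.2 190.2 [109. 109. 111. 110. 109. 108.  96.  97. 115. 114. 113. 115. 115.]
```

Call:
play_rows --pt "0.1 0 0 0 0 0 0" --pt "0.12 0.2 0 0 0 0 0" --pt "0.12 0.4 0 0 0 0 0" --pt "0.12 0.615 0 0 0 0 0" --pt "0.12 0.615 0 0 0 0 0"

```text
time: 24.5
ee_pos: [0.464, 0.0665, 0.0551]
eef_rot: [0.015, 1.0, 0.0, -0.001]
ft_force: [0.1, 0.2, -0.5]
width: 0.0002
```

Call:
play_rows --pt "-0.03 0 0 0 0 0 0" --pt "-0.06 0 0 0 0 0 0" --pt "-0.08 0 0 0 0 0 0" --pt "-0.095 0 0 0 0 0 0" --pt "-0.1 0 0 0 0 0 0"

```text
time: 25.12
ee_pos: [0.4836, 0.062, 0.0548]
eef_rot: [0.018, 1.0, -0.0, -0.001]
ft_force: [-0.1, -0.2, 0.5]
width: 0.0006
```

Run:
```python
from h import *
go([(*jw(-.1007,.063),.0548,np.degrees(JY)+90)])
```

```text
t 25.12 p [0.4836 0.062  0.0548] ang 87.9 F [-0.05 -0.2   0.45] w 0.0006 jig [-0.1045  0.0626] j [-0.76  0.23  0.59  2.03 -0.16  0.94  1.45]
[-0.019  0.002  0.   ] [-0.001 -0.002  0.001]
```

Call:
play_rows --pt "-0.005 0 0 0 0 0 0" --pt "-0.009 0 0 0 0 0 0"

```text
time: 25.38
ee_pos: [0.4846, 0.0623, 0.0548]
eef_rot: [0.018, 1.0, -0.0, -0.002]
ft_force: [-5.9, -0.0, 5.8]
width: 0.0002
```

Call:
play_rows --pt "-0.005 0 0 0 0 0 0" --pt "-0.01 0 0 0 0 0 0"

```text
time: 25.62
ee_pos: [0.4862, 0.0622, 0.0547]
eef_rot: [0.018, 1.0, -0.0, -0.002]
ft_force: [-5.4, -0.8, 5.3]
width: 0.0007
```

Call:
play_rows --pt "0 0 0 0 0 0 0"

```text
time: 25.75
ee_pos: [0.4865, 0.0622, 0.0548]
eef_rot: [0.018, 1.0, -0.0, -0.002]
ft_force: [-6.3, 0.2, 4.0]
width: 0.0001
```

Run:
```python
from h import *
a=np.degrees(JY)+90
go([(*jw(-.13,.1),.055,a),(*jw(-.13,.1),.235,a),(*jw(0,.235),.235,a),(*jw(0,.235),.128,a)])
```

```text
t 25.75 p [0.4865 0.0622 0.0548] ang 87.94 F [-6.32  0.23  3.99] w 0.0001 jig [-0.1017  0.0629] j [-0.75  0.23  0.59  2.02 -0.16  0.94  1.46]
[ 0.141  0.186 -0.001] [-0.    -0.003  0.001]
[ 0.   0.  -0.9] [0. 0. 0.]
[-0.65   0.675  0.   ] [0. 0. 0.]
[0.    0.    0.535] [0. 0. 0.]
```

Call:
play_rows --pt "0.05 0 0 0 0 0 0" --pt "0.12 0.05 0 0 0 0 0" --pt "0.141 0.186 -0.2 0 0 0 20" --pt "0.141 0.186 -0.45 0 0 0 40" --pt "0.141 0.186 -0.7 0 0 0 60"

```text
time: 26.38
ee_pos: [0.4602, 0.1004, 0.1964]
eef_rot: [0.018, 1.0, -0.0, -0.001]
ft_force: [-0.1, 0.2, 1.6]
width: 0.0224
```

Call:
play_rows --pt "0 0 -0.2 0 0 0 60" --pt "-0.15 0.17 -0.2 0 0 0 60" --pt "-0.32 0.34 -0.2 0 0 0 60" --pt "-0.5 0.5 -0.2 0 0 0 60" --pt "-0.65 0.675 -0.2 0 0 0 60"

```text
time: 27.0
ee_pos: [0.5966, 0.2314, 0.2344]
eef_rot: [0.018, 1.0, -0.0, -0.001]
ft_force: [0.3, 0.3, 0.3]
width: 0.0518
```

Run:
```python
from h import *
cam=look("p3.png",(205,130,335,240),6)
for k,c in cam.items():
    for d in eyes.landmark_of(c,"bar")[:1]: print(k,round(d["p"],2),(wj(ray(c,d["xy"],.15))*1e3).round(1))
go([(*jw(0,.235),.129,np.degrees(JY)+90)])
```

```text
laid_near s [-35.4 -58.3] 2.7 f 0.214
laid_near t [-31.1 -54.2] 0.3 f 0.059
laid_far s [ 64.1 -31.2] 89.7 f 0.026
laid_far t [ 60.9 -29. ] 90.0 f 0.128
carton_1 s [-57.7  59. ] 90.9 f 0.207
carton_1 t [-59.7  60.8] 90.2 f 0.072
carton_1 s [35.9 95.7] 0.8 f 0.032
carton_1 t [34.9 96.4] 1.5 f 0.106
s 0.76 [  0.7 233.6]
t 0.74 [  0.8 234.2]
t 28.4 p [0.5956 0.2306 0.2345] ang 87.93 F [-0.34 -0.12  0.74] w 0.0525 jig [0.0011 0.2353] j [-0.86  0.39  0.57  1.43 -0.21  1.39  1.24]
[ 0.004 -0.001  0.528] [-0.    -0.002  0.001]
```

View pics/p3.png

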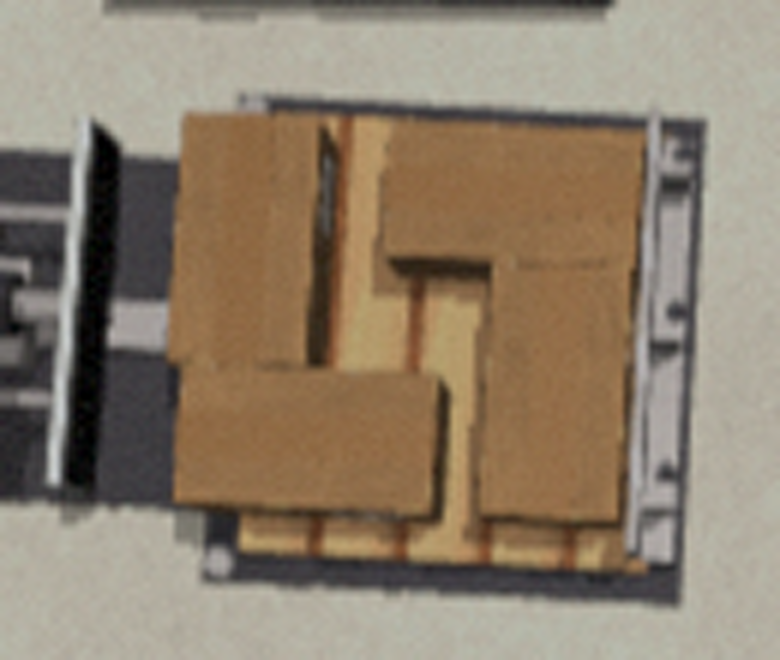

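Both x joints are now tight: no slit at rows 265 and 365, and the outer sides are flush with the jig's tilt. Next I'll grip the bar and push.

Call:
play_rows --pt "0.004 0 0.2 0 0 0 60" --pt "0.004 0 0.4 0 0 0 60" --pt "0.004 0 0.51 0 0 0 60" --pt "0.004 0 0.528 0 -0.002 0 60" --pt "0.004 0 0.528 0 -0.002 0 60"

```text
time: 29.02
ee_pos: [0.5949, 0.2307, 0.1297]
eef_rot: [0.018, 1.0, -0.0, 0.001]
ft_force: [0.5, 0.7, -0.4]
width: 0.0525
```

Call:
play_rows --pt "0 0 0 0 0 0 0" --pt "0 0 0 0 0 0 0" --pt "0 0 0 0 0 0 0" --pt "0 0 0 0 0 0 0" --squeeze 35

```text
time: 29.52
ee_pos: [0.5947, 0.2311, 0.1292]
eef_rot: [0.018, 1.0, 0.0, 0.001]
ft_force: [0.7, 1.9, 1.3]
width: 0.0229
```

Run:
```python
from h import *
go([(*jw(0,.235-.035),.129,np.degrees(JY)+90)])
```

```text
t 29.52 p [0.5947 0.2311 0.1292] ang 87.95 F [0.75 1.86 1.3 ] w 0.0229 jig [2.000e-04 2.358e-01] j [-0.85  0.46  0.54  1.57 -0.25  1.18  1.27]
[ 0.001 -0.179  0.001] [0.    0.001 0.001]
```

Call:
play_rows --pt "0 -0.05 0 0 0 0 0" --pt "0 -0.1 0 0 0 0 0" --pt "0 -0.15 0 0 0 0 0" --pt "0 -0.175 0 0 0 0 0" --pt "0 -0.175 0 0 0 0 0"

```text
time: 30.15
ee_pos: [0.5932, 0.1951, 0.1292]
eef_rot: [0.018, 1.0, -0.0, 0.0]
ft_force: [-2.5, 2.3, 5.3]
width: 0.023
```

Call:
play_rows --pt "0 -0.02 0 0 0 0 0" --pt "0 -0.04 0 0 0 0 0" --pt "0 -0.06 0 0 0 0 0" --pt "0 -0.08 0 0 0 0 0" --pt "0 -0.1 0 0 0 0 0"

```text
time: 30.78
ee_pos: [0.5925, 0.1774, 0.1291]
eef_rot: [0.017, 1.0, 0.001, 0.0]
ft_force: [-2.4, 6.0, 3.8]
width: 0.0226
```

Run:
```python
from h import *
go([]); look(None)
c=eyes.camera("scene"); save(c,"p4.png",(240,200,450,370),3.8)
```

```text
t 30.77 p [0.5925 0.1774 0.1291] ang 88.02 F [-2.35  5.97  3.84] w 0.0226 jig [-1.00e-04  1.82e-01] j [-0.8   0.42  0.56  1.62 -0.24  1.17  1.35]
laid_near s [-39.8 -58.9] 6.6 f 0.244
laid_near t [-31.3 -54.3] -0.4 f 0.05
laid_far s [ 64.2 -31.3] 89.6 f 0.041
laid_far t [ 60.8 -28.8] 91.6 f 0.116
carton_1 t [-61.   54.1] 88.5 f 0.053
carton_1 s [35.8 76.5] 2.8 f 0.165
```

View pics/p4.png

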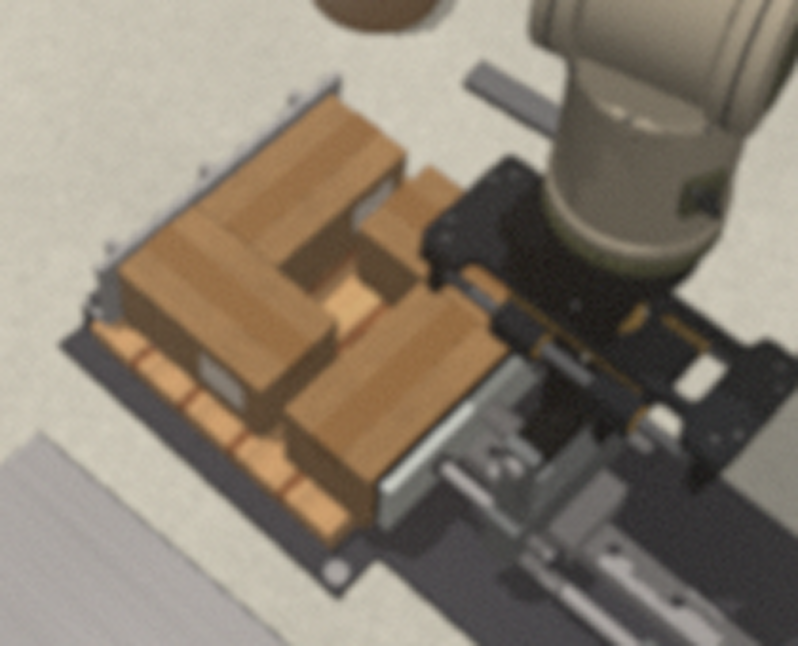

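The plate is now against the place cartons and the layer is moving straight, with about 20 mm of gap left.

Call:
play_rows --pt "0 -0.02 0 0 0 0 0" --pt "0 -0.04 0 0 0 0 0" --pt "0 -0.055 0 0 0 0 0" --pt "0 -0.065 0 0 0 0 0" --pt "0 -0.075 0 0 0 0 0"

```text
time: 32.75
ee_pos: [0.5918, 0.1625, 0.1292]
eef_rot: [0.017, 1.0, 0.001, 0.0]
ft_force: [-2.4, 6.8, 5.1]
width: 0.0228
```

Call:
play_rows --pt "0 -0.006 0 0 0 0 0" --pt "0 -0.012 0 0 0 0 0" --pt "0 -0.015 0 0 0 0 0"

```text
time: 33.12
ee_pos: [0.5917, 0.16, 0.1292]
eef_rot: [0.017, 1.0, 0.001, 0.0]
ft_force: [-2.4, 7.2, 4.5]
width: 0.023
```

Run:
```python
from h import *
go([])
c=look("p5.png",(225,130,335,240),5)["s"]
a=cv2.imread("pics/p5.png"); b=cv2.resize(c["image"][210:340,250:400,::-1],None,fx=4.2,fy=4.2)[:550]
a=cv2.resize(a,(400,400)); b=cv2.resize(b,(400,350)); b=cv2.copyMakeBorder(b,0,50,0,0,cv2.BORDER_CONSTANT); cv2.imwrite("pics/p5b.png",np.hstack([a,b]))
```

```text
t 33.12 p [0.5917 0.16   0.1292] ang 88.04 F [-2.44  7.17  4.53] w 0.023 jig [-1.000e-04  1.646e-01] j [-0.78  0.41  0.56  1.64 -0.23  1.16  1.38]
laid_near s [-47.4 -66.2] 14.1 f 0.299
laid_far s [ 63.1 -36. ] 89.3 f 0.15
laid_far t [ 61.2 -28.1] 91.8 f 0.102
carton_1 t [-60.7  39.6] 90.0 f 0.071
carton_1 s [35.5 59.8] 3.8 f 0.177
carton_1 t [39.2 69.1] 5.4 f 0.201
```

View pics/p5b.png

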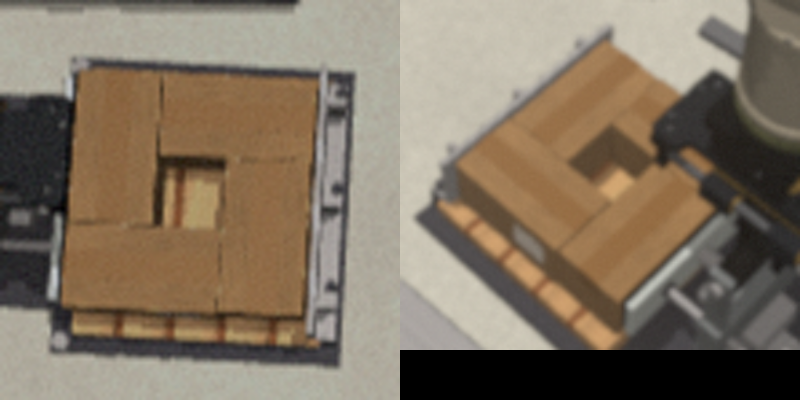

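The layer is closed up with the joints tight in both views. I'll press on slowly to the half-compressed spring.

Call:
play_rows --pt "0 -0.006 0 0 0 0 0" --pt "0 -0.012 0 0 0 0 0" --pt "0 -0.018 0 0 0 0 0" --pt "0 -0.024 0 0 0 0 0"

```text
time: 34.92
ee_pos: [0.5915, 0.1557, 0.1292]
eef_rot: [0.017, 1.0, 0.001, 0.0]
ft_force: [-1.3, 8.6, 3.8]
width: 0.0226
```

Call:
play_rows --pt "0 -0.006 0 0 0 0 0" --pt "0 -0.01 0 0 0 0 0" --pt "0 -0.01 0 0 0 0 0"

```text
time: 35.3
ee_pos: [0.5915, 0.1542, 0.1292]
eef_rot: [0.017, 1.0, 0.001, 0.0]
ft_force: [-2.1, 11.0, 3.9]
width: 0.023
```

Call:
play_rows --pt "0 -0.005 0 0 0 0 0" --pt "0 -0.01 0 0 0 0 0" --pt "0 -0.01 0 0 0 0 0"

```text
time: 35.67
ee_pos: [0.5914, 0.1527, 0.1291]
eef_rot: [0.016, 1.0, 0.002, 0.0]
ft_force: [-1.9, 13.0, 3.7]
width: 0.0229
```

Run:
```python
from h import *
go([])
F=[]
for _ in range(8): eyes.camera("top"); F.append(r.read_state()["ft_force"])
print(np.mean(F,0).round(2))
```

```text
t 35.67 p [0.5914 0.1527 0.1291] ang 88.11 F [-1.89 12.96  3.74] w 0.0229 jig [-0.0002  0.1573] j [-0.77  0.4   0.57  1.65 -0.23  1.16  1.39]
[-1.47 12.1   3.87]
```

Call:
play_rows --pt "0 -0.006 0 0 0 0 0" --pt "0 -0.012 0 0 0 0 0" --pt "0 -0.018 0 0 0 0 0" --pt "0 -0.025 0 0 0 0 0" --pt "0 -0.025 0 0 0 0 0"

```text
time: 36.7
ee_pos: [0.5913, 0.1492, 0.1292]
eef_rot: [0.016, 1.0, 0.002, 0.001]
ft_force: [-0.8, 16.2, 2.3]
width: 0.0228
```

Run:
```python
from h import *
F=[];P=[]
for _ in range(8): eyes.camera("top"); s=r.read_state(); F.append(s["ft_force"]);P.append(s["ee_pos"])
print(np.mean(F,0).round(2)); go([])
ct=eyes.camera("top"); cs=eyes.camera("scene")
for k,c in(("t",ct),("s",cs)):
  for l,z in(("bar",.15),("face",.062)):
    for d in eyes.landmark_of(c,l)[:1]: print(k,l,round(d["p"],2),(wj(ray(c,d["xy"],z))*1e3).round(1))
a=cv2.resize(ct["image"][130:240,225:335,::-1],(400,400)); b=cv2.resize(cs["image"][200:350,250:400,::-1],(400,400))
cv2.imwrite("pics/p6.png",np.hstack([a,b]))
```

```text
[-0.36 16.39  1.94]
t 37.1 p [0.5913 0.1493 0.1292] ang 88.19 F [-0.24 16.2   2.2 ] w 0.0228 jig [-0.0002  0.1539] j [-0.77  0.4   0.57  1.65 -0.24  1.16  1.4 ]
t bar 0.97 [  0.9 150.8]
t face 0.52 [-3.2 92.5]
s bar 0.9 [  0.4 152.5]
s face 0.72 [-0.1 89.2]
```

View pics/p6.png

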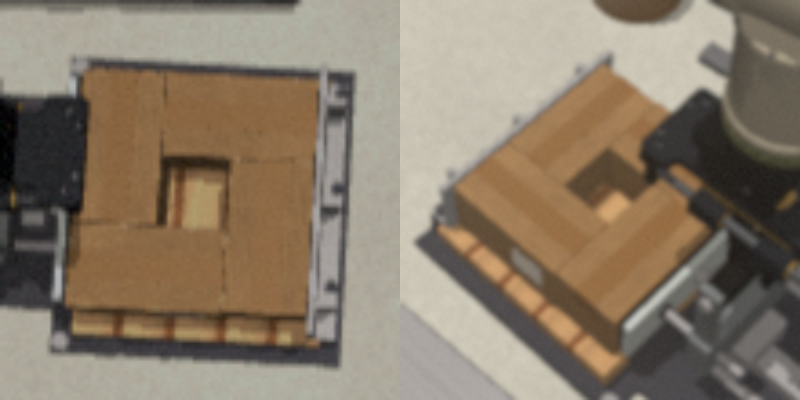

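Run:
```python
from h import *
job.close_job(); go([])
```

```text
the job is handed in; nothing more can be done
the job is handed in; nothing more can be done
```

I laid both loose cartons and closed the side-to-side (jig x) gaps by pushing from the robot's side with the closed fingers. I then gripped the bar, pushed the layer up against the fence, and handed the job in at about 37 s while still holding.

**Last checks before hand-in:**
- **Layer:** the last top and scene pictures show a tight square pinwheel with its middle hole, flat against the fence.
- **Spring:** the wrist read about 16.4 N along the push. Less about 4 N for the return spring, that leaves about 12.4 N on the cartons, so the spring is pressed in about 8.3 mm.
- **Travel:** the pusher had moved about 81.9 mm. That suggests a little less compression, about 7 mm. Both figures are near half and far from the solid 16 mm.

**Disagreements and gaps:**
- **Spring estimates:** the force and travel figures differ by about 1.4 mm. The jig pose estimate and friction in the carriage could account for that.
- **Plate face in the pictures:** the detected plate face differed between the two cameras, at jig y 92.5 and 89.2 mm. It should be about 93 mm, and I trusted the joints seen in the pictures instead.
- **After hand-in:** no readings were available once the job was closed, so the holding second is unchecked.
- **Bystanders:** I saw no contact with them, but I did not measure their positions again at the end.

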